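# Weigh a servo under the scale's hinged draught cover

### The arm

A 7-joint arm with a two-finger parallel gripper is mounted at the origin on a cart in front of the work surface, level with it; the furniture and walls round the work are solid. World frame = base frame: x ahead of the robot, y to its left, z up, the work surface at z = 0. Lengths are in mm, angles in rad, forces in N, time in s.
With the tool pointing down it reaches from about 350 to 775 mm from the base axis. Payload 3.1 kg.
Tool frame: the origin (TCP) lies at the very end of the fingers, on their centre line; the grasp point (between the pads) lies 19 mm behind it; z points along the fingers, y is the direction in which the jaws open and shut (so a half turn about z gives the same grasp; the last joint's range is limited). The gripper opens to 85 mm and grips with 20 to 120 N. Pads are 22 mm wide; open, the fingers measure 114 mm over their backs; the gripper's body (76 mm by 85 mm) begins 54 mm behind the grasp point. The pads swing forward as they close: fully open they stand 13 mm farther back than shut.
Start: joints at [1.14, 0.311, 0.014, 1.512, -0.004, 1.319, -0.027], TCP at [208.526, -508.954, 231.304] pointing down, gripper open.
Joint ranges: [-2.7, 2.7], [-0.3, 1.91], [-1.27, 1.3], [0.12, 2.57], [-1.44, 4.58], [0.2, 2.03], [-3.05, 3.05]. Speed limits (rad/s): [2.79, 2.79, 3.14, 3.14, 3.14, 3.14, 3.14].

### API

Orientations are given as [roll, pitch, yaw] about the fixed x, y, z axes, in that order (R = Rz(yaw) Ry(pitch) Rx(roll)).
In Python, from station import arm, cams, order gives the robot as it stands.
- The arm moves only by the shell command python3 -m pendant 'ROWS' [OPENING] [FORCE]. ROWS is JSON, a list that holds one entry, the list of rows, each a list of 6 numbers: the shift along the tool's x, y, z in cm, then the turn, a rotation vector about the tool's x, y, z in degrees. A call has 1 to 8 rows; each row shifts and turns the commanded pose from where the row before left it, along the tool's axes as they then stand; what a row does not reach is not made up. A row lasts 1/10 s, in which the tool goes at most 50 mm and 8.59 degrees, less where a joint would pass 70% of its speed; a pose out of reach is approached as far as the arm can. A call with a gripper value outside its range is refused whole. OPENING is the finger opening in cm, from 0 to 8.54, set as the call begins (- or left out, the last holds). The fingers move at their own pace and stop on an object; FORCE is the grip in N (left out, the last holds). Time passes only in rows, so rows that do not move let the fingers close. It gives the time, the measured TCP pose, the force and the opening at its end, in the units of the state.
- arm.sense(): the state, without advancing time (a new reading comes with each control period).
- cams.grab_frame(name): name is "side" or "top" or "wrist"; returns a dict with "img" (480x640x3 uint8, red, green, blue), "fx", "fy", "cx", "cy" (pixels), "xyz" and "rotation" of the camera in the world. Camera axes: x right, y up, looking along -z (the intrinsics and any distortion apply to the point x, -y, -z); pixel columns grow to the right and rows downward; lengths in mm; the calibration is good to about 2 mm. A picture is of the moment at which its call begins. There is no depth.
- order.finish_job(): hands the job in, once; it reports no verdict.
The state is a dict: "time_s": time; "joint_positions": joint angles; "dq": joint speeds; "joint_torque": joint torques, N m; "ee_pos": TCP position; "eef_rot": TCP orientation; "wrist_force": force on the tool from outside, world axes, zero at the start; "torque": the same for the moment, N m; "grip_width": finger opening in mm.
Only numpy, scipy, OpenCV 4.12 (cv2) and the standard library are available. Lean on these libraries where they do the work, as an engineer would, in place of code of your own. Each camera call takes 0.05 s, during which the arm holds its last target. There are 200 camera calls.

### The job

Weigh the little grey servo in the scale with the hinged clear draught cover: raise the cover, push the knee of its folding stay past straight so that the cover is locked up, and stand the servo upright on the centre of the round pan with nothing overhanging. Then break the stay's knee and lower the cover gently, without letting it fall, until it is fully shut. Leave the other things on the bench where they are.

Things in the scene. Friction and masses are not known exactly. Their poses are not given: they have to be found in the camera images.
- weigher: Fixed grey scale, an open-topped box 180 (x) x 150 (y) x 66 mm tall, walls 5 mm, with a blue-framed clear cover on top, a display on its front (-x) face and a two-link folding stay outside its right (-y) side. Origin: centre of its underside, on the bench. +x runs from its front to its hinge side, z up.
- pan (a point): Centre of the top face of the round steel weighing pan, diameter 66 mm, 28 mm above the bench, on a stem inside the box, 22 mm in front of the box's centre. Axes as the scale's.
- cover_hinge (a point): Middle of the cover's hinge axis, which runs along the scale's y at its rear edge, 90 mm behind the box's centre and 70 mm above the bench. Fixed to the scale.
- cover_bar (a point): Middle of the round steel handle bar of the cover, diameter 10 mm, 72 mm long, parallel to the hinge and 222 mm from it, in the cover's plane, 42 mm beyond its front edge. It moves with the cover; shut, it stands 70 mm above the bench in front of the box.
- cover (a joint): Angle of the cover (about 0.25 kg, 180 x 150 x 8 mm): 0 shut, about 1.40 with the stay straight (its highest), about 1.38 locked. The friction hinge (0.12 N m) holds it only above about 1.2 rad; below that it falls shut if let go.
- stay_foot (a point): Foot pivot of the stay on the box's right side, 110 mm in front of the hinge axis and 42 mm below it. The red knob swings about it in an upright plane at radius 86.5 mm: forward and low with the cover shut, and over the top towards the rear as the cover rises.
- knee_knob (a point): Middle of the red knob, a cylinder 14 mm in diameter and 46 mm long that sticks out to the scale's right (along -y) from the stay's knee, its near end 17 mm from the box's side. It moves with the knee. With the cover up it stands about 105 mm above the bench; pushing it rearward and down takes the knee past straight to its stop; pulling it forward and up breaks the knee.
- stay_knee (a joint): Angle of the stay's knee (two links of 86.5 mm): 0 folded (cover shut), 2.65 straight, 2.90 at its stop past straight. The stay locks the cover up once past straight; it counts as locked above 2.75. Friction about 0.05 N m; up to about 10 N on the knob moves it through straight either way.
- mini_servo: Small grey servo standing upright, loose, about 35 g: body 20 mm (its x) x 34 mm (its y) and 20 mm tall, mounting ears 46 mm over all along y, with a black knob (diameter 13 mm, 4 mm off centre along y) on top to 35 mm. Origin: centre of its underside. Grip it across its 20 mm width.
- blue_case: Blue flat case, 58 x 88 x 21 mm, loose, not part of the job. Origin: centre of its underside.
- tape_2: Roll of dark brown tape lying flat, 55 x 53 x 19 mm, loose, not part of the job. Origin: centre of its underside.
- remote: Slim black remote control lying flat, 42 x 112 x 14 mm, loose, not part of the job. Origin: centre of its underside.
Mind the look-alikes: they are no part of the job. Of the things like the mini_servo, leave any that is orange; of the rest the smaller one is meant.

How it is judged (in metres and radians):
On the way, in this order (a step that is already met when the one before it is completed fails the run):
1. the cover is up and the stay's knee is locked past straight (value of joint cover above 1.3 rad and value of joint stay_knee above 2.75 rad), for 0.3 s.
2. with the cover still locked up, the servo stands released and upright on the centre of the pan (all of step 1 and horizontal distance between mini_servo and pan below 0.009 m and z of mini_servo in the frame of pan between -0.004 and 0.005 m and angle between mini_servo's own z axis and vertical below 0.1 rad and contact force between the fingers and mini_servo below 0.05 N and contact force between weigher and mini_servo above 0.1 N), for 0.3 s.
At the end, for the whole second after the job is handed in: The cover is fully shut (below 0.03 rad) and at rest, the stay folded (knee below 0.3 rad), and the servo stands upright (within 0.1 rad) and still on the pan, its centre within 9 mm of the pan's centre (horizontal distance between mini_servo and pan below 0.009 m and z of mini_servo in the frame of pan between -0.004 and 0.005 m and angle between mini_servo's own z axis and vertical below 0.1 rad and value of joint cover below 0.03 rad and value of joint stay_knee below 0.3 rad and linear speed of mini_servo below 0.02 m/s and velocity of joint cover between -0.05 and 0.05 rad/s); the robot touches nothing.
It fails at once if the cover falls or is slammed: it closes faster than 2.5 rad/s (velocity of joint cover below -2.5 rad/s).
It fails at once if the blue case, the tape roll or the remote is moved more than 20 mm (distance of any of blue_case, tape_2, remote from where it was at the start of the episode above 0.02 m).
It also fails if it takes over 72 s, if anything falls off the work surface, if the arm or the gripper's body presses on something with over 40 N, if the wrist force passes 120 N, or if a joint passes its speed limit or range.

## Working session

There is one attempt and no reset: what is moved stays moved. The work goes in short steps, Python scripts to look and compute and a shell command to move; the robot and the scene stay as the last step left them, time stands still between calls to the robot, and variables do not carry over. Pictures are saved under pics/ and viewed, on a budget of 10 in all, crops included, one or two more only if the job needs it, and the job is handed in when it is done.

```bash
ls; mkdir -p pics; python3 - <<'E'
from station import arm,cams,order
import cv2,json,numpy as np
print(arm.sense())
for n in ("top","side"):
    f=cams.grab_frame(n); cv2.imwrite(f"pics/{n}0.png",f["img"][:,:,::-1])
    print(n,{k:(np.round(v,4).tolist() if k!='img' else 0) for k,v in f.items()})
E
```

```text
pics
{'time_s': 0.0, 'joint_positions': array([ 1.14028824,  0.31174102,  0.01397408,  1.513047  , -0.0043905 ,
        1.31917071, -0.0271805 ]), 'dq': array([-0.00062292,  0.00041903, -0.0029245 ,  0.00067347,  0.00047292,
        0.00052053, -0.00111946]), 'joint_torque': array([ 4.59938055e-04, -3.79908514e+01,  1.46354777e-01, -2.30593765e+01,
        1.23700965e-02,  1.38810594e-02,  1.25730142e-05]), 'ee_pos': array([ 208.24296685, -508.28012974,  230.21664673]), 'eef_rot': array([-3.13925931e+00,  9.97229107e-05,  3.88923962e-01]), 'wrist_force': array([-0.10785172, -0.25325615,  0.06441105]), 'torque': array([ 0.00956234, -0.03585955,  0.0226186 ]), 'grip_width': 85.28822866854242}
top {'img': 0, 'fx': 622.7859, 'fy': 622.7859, 'cx': 318.3022, 'cy': 244.2584, 'xyz': [379.0796, -57.5952, 1438.3547], 'rotation': [0.1149, -0.0069, -1.5611]}
side {'img': 0, 'fx': 486.7737, 'fy': 486.7737, 'cx': 313.447, 'cy': 236.1243, 'xyz': [337.2701, -894.6765, 503.3946], 'rotation': [1.1124, -0.0273, -0.187]}
```

View pics/top0.png

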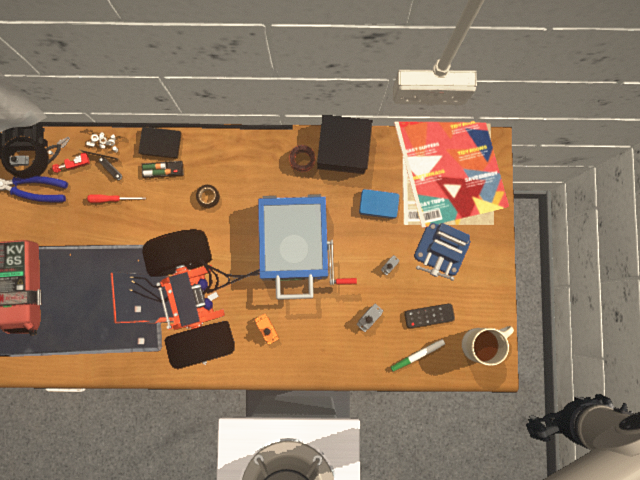

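View pics/side0.png

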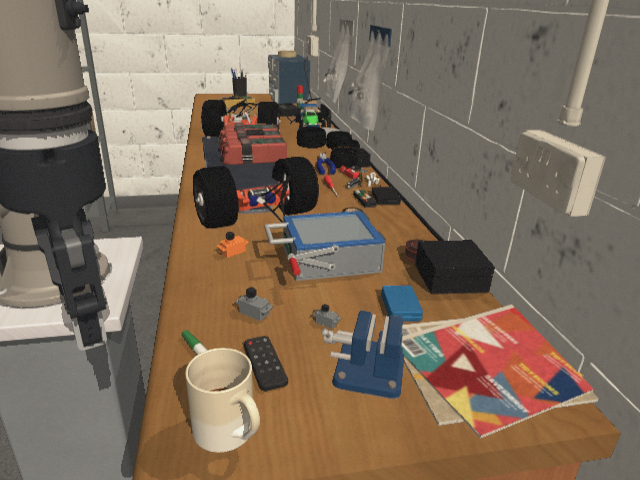

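The top view shows the scale at about (293,238), its handle at (294,293) and the red knob at (345,281). The small grey servo is at (390,266), with the bigger look-alike at (370,318) and an orange one at (265,329). I'll zoom in to get accurate pixels.

```bash
cat > h.py <<'E'
import numpy as np,cv2
from scipy.spatial.transform import Rotation as R
from station import arm,cams,order
def proj(f,P):
    q=R.from_euler('xyz',f['rotation']).inv().apply(np.atleast_2d(P)-f['xyz'])
    return np.c_[f['cx']+f['fx']*q[:,0]/-q[:,2], f['cy']-f['fy']*q[:,1]/-q[:,2]]
def unproj(f,uv,z):
    uv=np.atleast_2d(uv)
    d=np.c_[(uv[:,0]-f['cx'])/f['fx'],-(uv[:,1]-f['cy'])/f['fy'],-np.ones(len(uv))]
    d=R.from_euler('xyz',f['rotation']).apply(d)
    return f['xyz']+d*((np.asarray(z)-f['xyz'][2])/d[:,2])[:,None]
def zoom(f,u0,u1,v0,v1,s,name):
    cv2.imwrite(f'pics/{name}.png',cv2.resize(f['img'][v0:v1,u0:u1,::-1],None,fx=s,fy=s,interpolation=cv2.INTER_CUBIC))
E
python3 - <<'E'
from h import *
f=cams.grab_frame("top"); zoom(f,240,420,185,335,4,'z0')
E
```

```text
(no output)
```

View pics/z0.png

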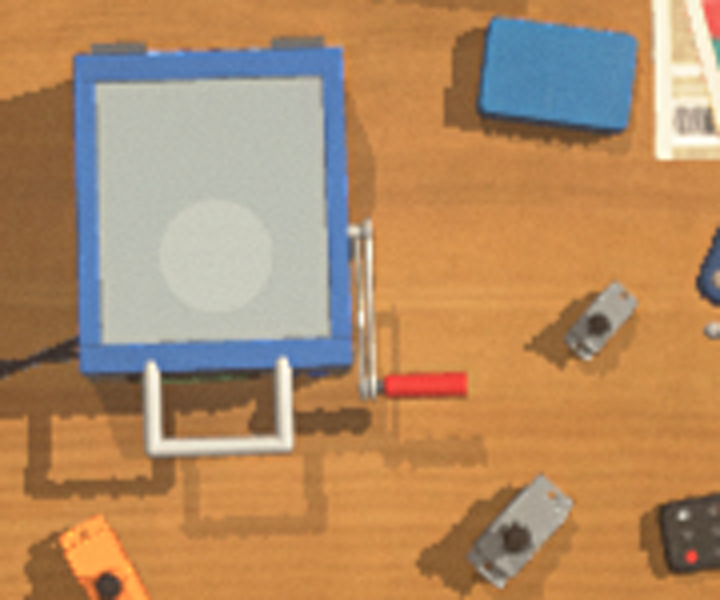

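```bash
python3 - <<'E'
from h import *
from scipy.optimize import least_squares
f=cams.grab_frame("top")
t=lambda a: np.array(a)/4+[240,185]-0.375
M=np.array([[90,75,74],[90,-75,74],[-90,-75,74],[-90,75,74],[-132,36,73],[-132,-36,73],[-22,0,28]])
uv=t([[74,57],[343,47],[352,369],[79,374],[153,448],[287,446],[216,255]])
def W(p,M):
    return R.from_euler('z',p[2]).apply(M)+[p[0],p[1],0]
s=least_squares(lambda p:(proj(f,W(p,M))-uv).ravel(),[450,0,0])
print('scale',s.x,np.round(s.fun.reshape(-1,2),1).tolist())
print('bar',W(s.x,[[-132,0,70]]),'pan',W(s.x,[[-22,0,28]]),'foot',W(s.x,[[-20,-75,28]]))
k=unproj(f,t([[385,384],[466,384]]),[25,25]); print('knob@25',k, R.from_euler('z',-s.x[2]).apply(k-[s.x[0],s.x[1],0]))
b=unproj(f,t([[597,324]]),[35]); e=unproj(f,t([[581,349],[623,293]]),[14,14]);print('servo knob',b,'ears',e,e.mean(0),'yaw',np.degrees(np.arctan2(*(e[1]-e[0])[[1,0]])), np.linalg.norm(e[1]-e[0]))
E
```

```text
scale [ 5.52393351e+02 -8.95534222e+00  3.97040916e-02] [[-0.1, -1.2], [0.1, -0.6], [0.4, -0.3], [0.2, 0.5], [-0.0, 0.7], [-0.6, 0.2], [0.1, 0.6]]
bar [[420.49738081 -14.19490543  70.        ]] pan [[530.41068938  -9.82860275  28.        ]] foot [[535.38613773 -84.69010764  28.        ]]
knob@25 [[ 459.54670818 -106.44128135   25.        ]
 [ 460.00865967 -152.42004363   25.        ]] [[ -96.6430439   -93.72368695   25.        ]
 [ -98.00652187 -139.68454973   25.        ]]
servo knob [[ 494.09527894 -225.74026258   35.        ]] ears [[ 481.35661793 -219.0324614    14.        ]
 [ 513.83119818 -243.26736373   14.        ]] [ 497.59390805 -231.14991257   14.        ] yaw -36.73298639171713 40.52072127539899
```

```bash
cat >> h.py <<'E'
SC=np.array([552.4,-9.0,0.0397])
def sw(p): return R.from_euler('z',SC[2]).apply(p)+[SC[0],SC[1],0]   # scale -> world
def rows(targets,ns,start=None):
    """targets: list of (xyz mm, rpy deg); print rows interpolated from the measured pose"""
    s=arm.sense(); p=np.array(s['ee_pos']); r=R.from_euler('xyz',s['eef_rot'])
    for (q,e),n in zip(targets,ns):
        r2=R.from_euler('xyz',e,degrees=True); w=(r.inv()*r2).as_rotvec()
        out=[]
        for i in range(n):
            a=r*R.from_rotvec(w*i/n)
            out.append(np.r_[a.inv().apply((np.array(q)-p)/n)/10,np.degrees(w/n)].round(2).tolist())
        print(out); p=np.array(q); r=r2
E
python3 - <<'E'
from h import *
rows([((420.5,-14.2,210),(180,0,92.3)),((420.5,-14.2,57),(180,0,92.3))],[14,5])
E
```

```text
[[2.74, -2.69, 0.15, -0.01, -0.0, -5.0], [2.97, -2.44, 0.15, -0.01, -0.0, -5.0], [3.17, -2.18, 0.15, -0.01, -0.0, -5.0], [3.34, -1.89, 0.15, -0.01, -0.0, -5.0], [3.5, -1.59, 0.15, -0.01, -0.0, -5.0], [3.62, -1.28, 0.15, -0.01, -0.0, -5.0], [3.72, -0.96, 0.15, -0.01, -0.0, -5.0], [3.79, -0.63, 0.15, -0.01, -0.0, -5.0], [3.83, -0.3, 0.15, -0.01, -0.0, -5.0], [3.84, 0.04, 0.15, -0.01, -0.0, -5.0], [3.82, 0.37, 0.15, -0.01, -0.0, -5.0], [3.78, 0.7, 0.15, -0.01, -0.0, -5.0], [3.7, 1.03, 0.15, -0.01, -0.0, -5.0], [3.6, 1.35, 0.15, -0.01, -0.0, -5.0]]
[[0.0, -0.0, 3.06, 0.0, 0.0, 0.0], [0.0, -0.0, 3.06, 0.0, 0.0, 0.0], [0.0, -0.0, 3.06, 0.0, 0.0, 0.0], [0.0, -0.0, 3.06, 0.0, 0.0, 0.0], [0.0, -0.0, 3.06, 0.0, 0.0, 0.0]]
```

```bash
python3 -m pendant '[[[2.74,-2.69,0.15,0,0,-5],[2.97,-2.44,0.15,0,0,-5],[3.17,-2.18,0.15,0,0,-5],[3.34,-1.89,0.15,0,0,-5],[3.5,-1.59,0.15,0,0,-5],[3.62,-1.28,0.15,0,0,-5],[3.72,-0.96,0.15,0,0,-5],[3.79,-0.63,0.15,0,0,-5]]]' 3.0 25
python3 -m pendant '[[[3.83,-0.3,0.15,0,0,-5],[3.84,0.04,0.15,0,0,-5],[3.82,0.37,0.15,0,0,-5],[3.78,0.7,0.15,0,0,-5],[3.7,1.03,0.15,0,0,-5],[3.6,1.35,0.15,0,0,-5],[0,0,0,0,0,0]]]'
python3 - <<'E'
from h import *
rows([((420.5,-14.2,57),(180,0,92.3))],[5])
f=cams.grab_frame("wrist"); cv2.imwrite('pics/w1.png',f['img'][:,:,::-1])
print(f['xyz'],f['rotation'],f['fx'],proj(f,sw([[-132,0,70],[-132,36,70],[-132,-36,70],[-90,75,74],[-90,-75,74]])))
E
```

```text
time_s: 1.0
ee_pos: [330.2, -225.0, 219.2]
eef_rot: [3.141, 0.0, 1.09]
wrist_force: [-0.5, 0.2, 0.1]
grip_width: 30.1
time_s: 1.7
ee_pos: [422.2, -8.5, 210.5]
eef_rot: [3.14, -0.004, 1.622]
wrist_force: [-0.4, 1.1, -0.4]
grip_width: 30.0
[[-0.12, -0.04, 3.07, 0.02, -0.04, 0.13], [-0.12, -0.04, 3.07, 0.02, -0.04, 0.13], [-0.12, -0.04, 3.07, 0.02, -0.04, 0.13], [-0.12, -0.04, 3.07, 0.02, -0.04, 0.13], [-0.12, -0.04, 3.07, 0.02, -0.04, 0.13]]
[418.42516167  59.28642341 354.06015735] [-0.27284231 -0.00302197  0.04974861] 345.0242494776679 [[320.57181144 238.76671041]
 [320.91374385 196.37058521]
 [320.25176582 278.44909859]
 [375.05762164 147.57910374]
 [366.64949192 321.13581454]]
```

View pics/w1.png

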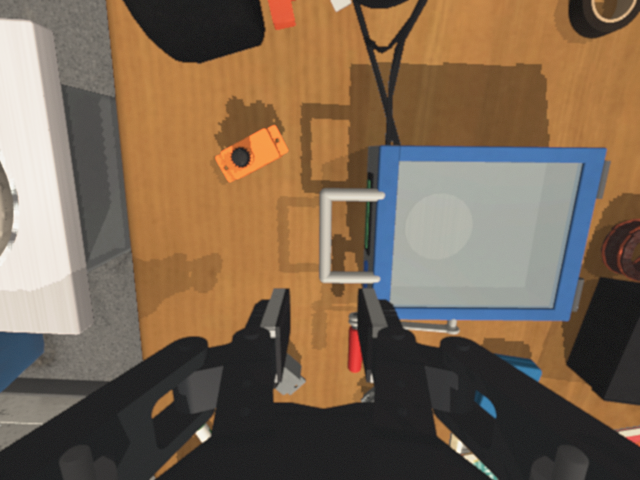

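The wrist view shows the bar at column 326, where I predicted 320.6, with its middle at row 236. That puts it about 4 mm farther in +x, so I'll aim for x≈423, y≈-13.

```bash
python3 -m pendant '[[[-0.2,0.02,3.07,0,0,0],[-0.1,0.02,3.07,0,0,0],[0,0,3.07,0,0,0],[0,0,3.07,0,0,0],[0,0,3.05,0,0,0],[0,0,0,0,0,0]]]' 3.0 
python3 -m pendant '[[[0,0,0,0,0,0],[0,0,0,0,0,0],[0,0,0,0,0,0],[0,0,0,0,0,0]]]' 0.6 25
python3 - <<'E'
from h import *
s=arm.sense();p=np.array(s['ee_pos']); print(p,s['wrist_force'],s['grip_width'])
# bar arc about the hinge, radius 222, in scale x-z; increments in cm (forward x -> tool y, up -> -tool z)
a=np.linspace(0,1.38,19); x=222*(1-np.cos(a));z=222*np.sin(a)
print(np.c_[np.diff(x)/10,-np.diff(z)/10].round(2).tolist())
E
```

```text
time_s: 2.35
ee_pos: [417.0, -19.3, 53.7]
eef_rot: [-3.132, -0.001, 1.608]
wrist_force: [-1.1, -1.1, 0.8]
grip_width: 29.9
time_s: 2.75
ee_pos: [424.0, -18.5, 58.7]
eef_rot: [3.136, 0.001, 1.61]
wrist_force: [3.8, -2.5, -0.7]
grip_width: 8.6
[424.00602624 -18.50690465  58.66906798] [ 3.81662606 -2.52985729 -0.71315733] 8.64716596584424
[[0.07, -1.7], [0.2, -1.69], [0.32, -1.67], [0.45, -1.64], [0.58, -1.6], [0.7, -1.55], [0.81, -1.49], [0.93, -1.43], [1.03, -1.35], [1.13, -1.27], [1.23, -1.18], [1.31, -1.08], [1.39, -0.98], [1.46, -0.87], [1.53, -0.75], [1.58, -0.64], [1.62, -0.51], [1.66, -0.39]]
```

```bash
python3 -m pendant '[[[0,0.07,-1.7,0,0,0],[0,0.2,-1.69,0,0,0],[0,0.32,-1.67,0,0,0],[0,0.45,-1.64,0,0,0],[0,0.58,-1.6,0,0,0],[0,0.7,-1.55,0,0,0]]]'
python3 -m pendant '[[[0,0.81,-1.49,0,0,0],[0,0.93,-1.43,0,0,0],[0,1.03,-1.35,0,0,0],[0,1.13,-1.27,0,0,0],[0,1.23,-1.18,0,0,0],[0,1.31,-1.08,0,0,0]]]'
python3 - <<'E'
from h import *
f=cams.grab_frame("side"); cv2.imwrite('pics/s1.png',f['img'][:,:,::-1])
s=arm.sense();print(s['ee_pos'],s['wrist_force'],s['grip_width'])
E
```

```text
time_s: 3.35
ee_pos: [447.7, -17.4, 157.1]
eef_rot: [3.134, 0.001, 1.61]
wrist_force: [9.4, -1.5, -8.2]
grip_width: 8.7
time_s: 3.95
ee_pos: [507.8, -14.9, 233.0]
eef_rot: [-3.138, 0.001, 1.61]
wrist_force: [1.8, -0.9, -6.4]
grip_width: 8.7
[510.23696709 -14.7725266  234.8833216 ] [ 1.00935288 -1.70229334  0.22692473] 9.072762320186985
```

View pics/s1.png

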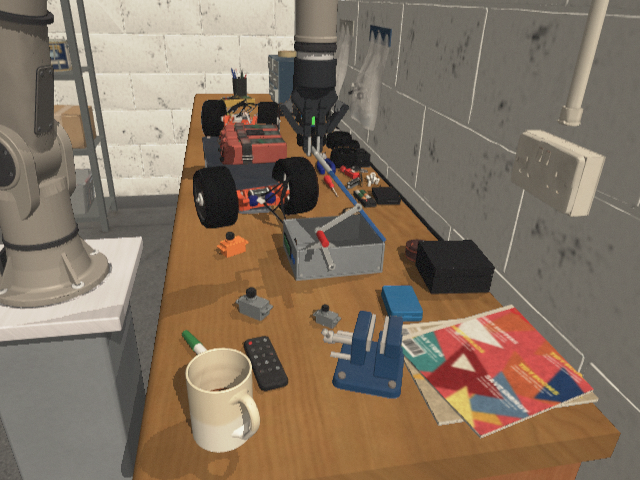

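The cover is up about 0.9 rad and still gripped; the red knob is at (322,238). I'll continue the arc.

```bash
python3 -m pendant '[[[0,1.39,-0.98,0,0,0],[0,1.46,-0.87,0,0,0],[0,1.53,-0.75,0,0,0],[0,1.58,-0.64,0,0,0],[0,1.2,-0.38,0,0,0],[0,0,0,0,0,0]]]'
python3 - <<'E'
from h import *
s=arm.sense();p=s['ee_pos'];print(p,s['wrist_force'],s['grip_width'], 'angle', np.arccos(1-(p[0]-424)/222), np.arcsin((p[2]-57)/222))
f=cams.grab_frame("side"); zoom(f,230,430,40,300,2.3,'s2')
E
```

```text
time_s: 4.6
ee_pos: [580.6, -11.8, 271.6]
eef_rot: [3.141, 0.001, 1.61]
wrist_force: [-1.1, -2.1, 5.6]
grip_width: 8.6
[580.63046495 -11.84543816 271.63073162] [-1.08561252 -2.14304401  5.55100894] 8.647667732778157 angle 1.2719086667527453 1.3124160020212263
```

View pics/s2.png

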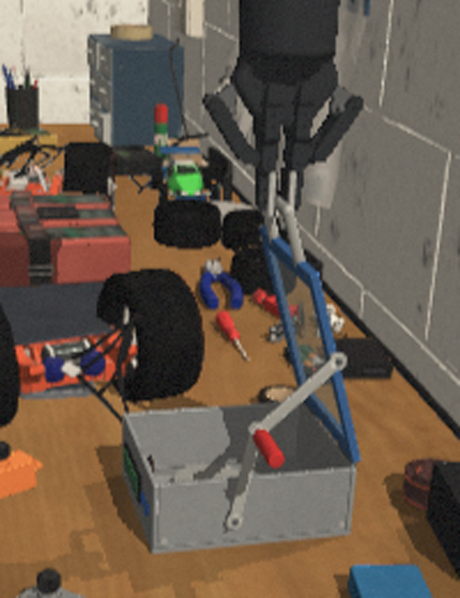

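Cover is at about 1.28 rad, with the stay's knee still visibly bent. A bit farther.

```bash
python3 -m pendant '[[[0,0.9,-0.25,0,0,0],[0,0.9,-0.2,0,0,0],[0,0,0,0,0,0],[0,0,0,0,0,0]]]'
python3 - <<'E'
from h import *
s=arm.sense();p=s['ee_pos'];print(p,s['wrist_force'],s['grip_width'], 'angle', np.arccos(1-(p[0]-424)/222), np.arcsin((p[2]-57)/222))
f=cams.grab_frame("side"); 
from scipy import ndimage
i=f['img'].astype(int); m=(i[...,0]>150)&(i[...,1]<60)&(i[...,2]<60); l,n=ndimage.label(m)
for k in range(1,n+1):
    y,x=np.where(l==k)
    if len(x)>40: print(len(x),x.mean(),y.mean(),x.min(),x.max(),y.min(),y.max())
# predicted knob middle for scale-plane position (x,z), y=-115
for q in [(20,-115,104),(25,-115,104),(34,-115,98)]: print(q,proj(f,sw(np.array([q],float))))
E
```

```text
time_s: 5.05
ee_pos: [597.8, -11.2, 275.9]
eef_rot: [3.141, 0.001, 1.61]
wrist_force: [-0.6, -1.4, 5.3]
grip_width: 8.9
[597.79933326 -11.17689016 275.85201142] [-0.61617489 -1.3961736   5.28883583] 8.949612522236738 angle 1.3519330874783015 1.402191648834361
78 355.15384615384613 236.24358974358975 349 360 228 243
(20, -115, 104) [[357.45725727 238.90162961]]
(25, -115, 104) [[360.04311981 238.69348285]]
(34, -115, 98) [[364.44358813 241.21233471]]
```

```bash
python3 -m pendant '[[[0,0,0,0,0,0],[0,0,0,0,0,0],[0,0,-3,0,0,0],[0,0,-3,0,0,0]]]' 3.6
python3 - <<'E'
from h import *
s=arm.sense();print(s['ee_pos'],s['wrist_force'])
e=(R.from_euler('x',15,degrees=True)*R.from_euler('xyz',(180,0,92.3),degrees=True)).as_euler('xyz',degrees=True)
k=sw(np.array([[16,-122,108.]]))[0]; tz=np.array([0,np.sin(.262),-np.cos(.262)])
print(k)
rows([(k-tz*100,e),(k-tz*20,e),(k+tz*12,e)],[6,3,2])
f=cams.grab_frame("side"); i=f['img'].astype(int); m=(i[...,0]>150)&(i[...,1]<60)&(i[...,2]<60);m[:,:330]=0;m[:,400:]=0;y,x=np.where(m);print(x.mean(),y.mean())
E
```

```text
time_s: 5.5
ee_pos: [597.3, -10.6, 333.3]
eef_rot: [-3.137, -0.0, 1.611]
wrist_force: [0.4, 0.4, 0.4]
grip_width: 35.9
[597.2658019  -10.59980479 333.31304042] [0.35185365 0.37565176 0.35145824]
[ 573.22952076 -130.26883798  108.        ]
[[-2.41, -0.49, 2.15, -0.14, 2.49, -0.0], [-2.5, -0.49, 2.04, -0.14, 2.49, -0.0], [-2.59, -0.5, 1.93, -0.14, 2.49, -0.0], [-2.67, -0.5, 1.81, -0.14, 2.49, -0.0], [-2.74, -0.51, 1.69, -0.14, 2.49, -0.0], [-2.81, -0.51, 1.57, -0.14, 2.49, -0.0]]
[[0.0, 0.0, 2.67, 0.0, 0.0, 0.0], [0.0, 0.0, 2.67, 0.0, 0.0, 0.0], [0.0, 0.0, 2.67, 0.0, 0.0, 0.0]]
[[0.0, 0.0, 1.6, 0.0, 0.0, 0.0], [0.0, 0.0, 1.6, 0.0, 0.0, 0.0]]
352.54545454545456 218.47272727272727
```

```bash
python3 - <<'E'
from h import *
e=(R.from_euler('x',15,degrees=True)*R.from_euler('xyz',(180,0,92.3),degrees=True)).as_euler('xyz',degrees=True)
k=np.array([573.2,-130.3,108]); tz=np.array([0,np.sin(.262),-np.cos(.262)])
rows([(k-tz*220,e),(k-tz*60,e)],[5,4])
f=cams.grab_frame("side"); i=f['img'].astype(int); m=(i[...,0]>150)&(i[...,1]<60)&(i[...,2]<60);m[:,:345]=0;m[:,375:]=0;m[:225]=0;m[250:]=0;y,x=np.where(m);print(len(x),x.mean(),y.mean())
E
```

```text
[[-3.52, -0.68, 0.38, -0.03, 2.99, 0.01], [-3.54, -0.68, 0.2, -0.03, 2.99, 0.01], [-3.54, -0.68, 0.01, -0.03, 2.99, 0.01], [-3.54, -0.68, -0.17, -0.03, 2.99, 0.01], [-3.53, -0.68, -0.36, -0.03, 2.99, 0.01]]
[[0.0, 0.0, 4.0, 0.0, 0.0, 0.0], [0.0, 0.0, 4.0, 0.0, 0.0, 0.0], [0.0, 0.0, 4.0, 0.0, 0.0, 0.0], [0.0, 0.0, 4.0, 0.0, 0.0, 0.0]]
80 355.1625 236.15
```

```bash
python3 -m pendant '[[[-3.52,-0.68,0.38,0,3,0],[-3.54,-0.68,0.2,0,3,0],[-3.54,-0.68,0,0,3,0],[-3.54,-0.68,-0.17,0,3,0],[-3.53,-0.68,-0.36,0,3,0],[0,0,4,0,0,0],[0,0,4,0,0,0],[0,0,0,0,0,0]]]'
python3 - <<'E'
from h import *
e=(R.from_euler('x',15,degrees=True)*R.from_euler('xyz',(180,0,92.3),degrees=True)).as_euler('xyz',degrees=True)
k=np.array([573.2,-130.3,108]); tz=np.array([0,np.sin(.262),-np.cos(.262)])
s=arm.sense();print(s['ee_pos'],s['wrist_force'])
rows([(k+tz*10,e)],[1])
f=cams.grab_frame("wrist"); cv2.imwrite('pics/w2.png',f['img'][:,:,::-1]);print(proj(f,sw(np.array([[16,-92,108.],[16,-138,108]]))))
E
```

```text
time_s: 6.4
ee_pos: [564.9, -164.3, 230.2]
eef_rot: [-3.124, -0.269, 1.61]
wrist_force: [-0.3, -0.5, -1.0]
grip_width: 35.8
[ 564.87945884 -164.32222113  230.22113128] [-0.32746782 -0.51875345 -1.01516135]
[[-0.01, 1.21, 13.66, -1.56, -0.44, -0.15]]
[[337.78499513 198.74391071]
 [337.64411982 255.76705245]]
```

View pics/w2.png

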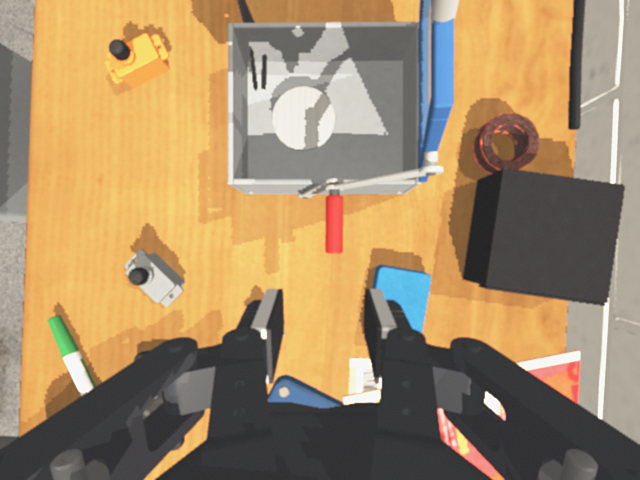

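The wrist view shows the knob at column 335, rows 195-252, within 3 px of prediction. I'll descend over it and close.

```bash
python3 -m pendant '[[[0,0.5,3.4,0,0,0],[0,0.5,3.4,0,0,0],[0,0,3.4,0,0,0],[0,0,3.4,0,0,0],[0,0,0,0,0,0]]]'
python3 -m pendant '[[[0,0,0,0,0,0],[0,0,0,0,0,0],[0,0,0,0,0,0],[0,0,0,0,0,0]]]' 0.9 25
python3 - <<'E'
from h import *
s=arm.sense();p=s['ee_pos'];q=R.from_euler('z',-SC[2]).apply(p-[SC[0],SC[1],0]);print('scale frame TCP',q,s['eef_rot'])
E
```

```text
time_s: 6.95
ee_pos: [578.0, -130.4, 104.8]
eef_rot: [-3.137, -0.264, 1.612]
wrist_force: [-0.5, -0.1, -0.4]
grip_width: 36.0
time_s: 7.35
ee_pos: [581.1, -133.0, 108.8]
eef_rot: [3.137, -0.26, 1.611]
wrist_force: [0.1, -1.5, 3.0]
grip_width: 9.4
scale frame TCP [  23.80495069 -125.01160155  108.84792122] [ 3.13686178 -0.25976949  1.61051929]
```

```bash
python3 -m pendant '[[[0,0,0,0,0,0]]]'; python3 - <<'E'
from h import *
f=cams.grab_frame("side"); zoom(f,290,430,130,290,3.7,'s3')
i=f['img'].astype(int); m=(i[...,0]>150)&(i[...,1]<60)&(i[...,2]<60);m[:,:340]=0;m[:,385:]=0;m[:220]=0;m[255:]=0;y,x=np.where(m);print(len(x),x.mean(),y.mean())
E
```

```text
time_s: 7.45
ee_pos: [581.4, -133.0, 108.6]
eef_rot: [3.136, -0.26, 1.611]
wrist_force: [1.1, -1.3, 4.2]
grip_width: 9.5
28 362.7857142857143 242.39285714285714
```

View pics/s3.png

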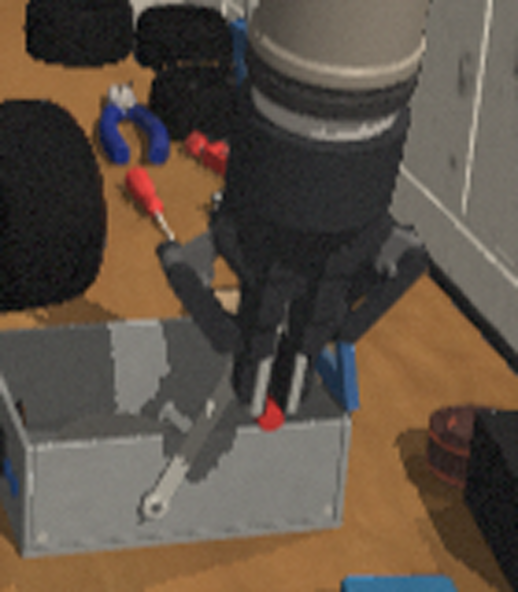

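The fingertips sit on the upper half of the knob, whose end is at (363,242), and the stay is near straight. From here I can push rearward and down.

```bash
python3 -m pendant '[[[0,0.5,0.4,0,0,0],[0,0.5,0.4,0,0,0],[0,0.3,0.3,0,0,0],[0,0,0,0,0,0],[0,0,0,0,0,0]]]'
python3 - <<'E'
from h import *
s=arm.sense();p=s['ee_pos'];q=R.from_euler('z',-SC[2]).apply(p-[SC[0],SC[1],0]);print('scale frame TCP',q,s['wrist_force'],s['grip_width'])
f=cams.grab_frame("side")
i=f['img'].astype(int); m=(i[...,0]>150)&(i[...,1]<60)&(i[...,2]<60);m[:,:340]=0;m[:,395:]=0;m[:220]=0;m[255:]=0;y,x=np.where(m);print(len(x),x.mean(),y.mean())
for x in [(16,108),(25,104),(34,98)]: print(x,proj(f,sw(np.array([[x[0],-138,x[1]]]))))
E
```

```text
time_s: 8.0
ee_pos: [595.3, -132.1, 100.1]
eef_rot: [3.134, -0.256, 1.609]
wrist_force: [-2.5, -5.2, 14.2]
grip_width: 9.0
scale frame TCP [  37.94296802 -124.74781872  100.1361992 ] [-2.47429919 -5.15261979 14.1902751 ] 8.971836332941102
27 369.5925925925926 246.11111111111111
(16, 108) [[359.36483129 242.73441045]]
(25, 104) [[363.96850948 244.31612881]]
(34, 98) [[368.44847881 246.8630063 ]]
```

```bash
python3 -m pendant '[[[0,0,-1,0,0,0],[0,0,-3,0,0,0],[0,0,-4,0,0,0],[0,0,-4,0,0,0],[0,0,-4,0,0,0]]]' 3.0
python3 - <<'E'
from h import *
s=arm.sense();print(s['ee_pos'],s['eef_rot'])
f=cams.grab_frame("side")
i=f['img'].astype(int); m=(i[...,0]>150)&(i[...,1]<60)&(i[...,2]<60);m[:,:350]=0;m[:,395:]=0;m[:222]=0;m[255:]=0;y,x=np.where(m);print(len(x),x.mean(),y.mean())
for x in [(16,108),(25,104),(34,98),(36,97)]: print(x,proj(f,sw(np.array([[x[0],-115,x[1]]]))))
rows([((497,-230,190),(180,0,143.3))],[10])
E
```

```text
time_s: 8.55
ee_pos: [593.5, -169.7, 251.6]
eef_rot: [-3.141, -0.263, 1.611]
wrist_force: [1.8, -0.8, -0.3]
grip_width: 30.0
[ 593.47596384 -169.7387      251.59798748] [-3.14094765 -0.26258454  1.61108448]
73 367.32876712328766 241.65753424657535
(16, 108) [[355.52632622 237.12399915]]
(25, 104) [[360.04311981 238.69348285]]
(34, 98) [[364.44358813 241.21233471]]
(36, 97) [[365.42878998 241.60865422]]
[[-0.69, -1.03, 0.52, 0.72, -1.34, -5.08], [-0.58, -1.08, 0.55, 0.72, -1.34, -5.08], [-0.47, -1.12, 0.57, 0.72, -1.34, -5.08], [-0.36, -1.15, 0.6, 0.72, -1.34, -5.08], [-0.24, -1.17, 0.62, 0.72, -1.34, -5.08], [-0.12, -1.17, 0.64, 0.72, -1.34, -5.08], [-0.01, -1.17, 0.66, 0.72, -1.34, -5.08], [0.11, -1.16, 0.67, 0.72, -1.34, -5.08], [0.23, -1.13, 0.68, 0.72, -1.34, -5.08], [0.35, -1.1, 0.69, 0.72, -1.34, -5.08]]
```

Knob centroid is (367,242), which gives scale x≈38, z≈97. The lower link is then at about 50° against about 58° for straight, so the knee is at its past-straight stop. Now the servo.

```bash
python3 -m pendant '[[[-0.69,-1.03,0.52,0.72,-1.34,-5.08],[-0.58,-1.08,0.55,0.72,-1.34,-5.08],[-0.47,-1.12,0.57,0.72,-1.34,-5.08],[-0.36,-1.15,0.6,0.72,-1.34,-5.08],[-0.24,-1.17,0.62,0.72,-1.34,-5.08],[-0.12,-1.17,0.64,0.72,-1.34,-5.08],[-0.01,-1.17,0.66,0.72,-1.34,-5.08],[0.11,-1.16,0.67,0.72,-1.34,-5.08]]]' 4.5
python3 -m pendant '[[[0.23,-1.13,0.68,0.72,-1.34,-5.08],[0.35,-1.1,0.69,0.72,-1.34,-5.08],[0,0,0,0,0,0],[0,0,0,0,0,0],[0,0,0,0,0,0]]]'
python3 - <<'E'
from h import *
f=cams.grab_frame("wrist"); np.save('w3.npy',f['img']); print(arm.sense()['ee_pos'])
p=proj(f,[[497,-230,20]])[0]; print(p,proj(f,sw(np.array([[-22,0,28.]]))))
u,v=int(p[0]),int(p[1]); u0=max(0,u-160);v0=max(0,v-120);print(u0,v0)
zoom(f,u0,u0+320,v0,v0+240,2.4,'w3')
E
```

```text
time_s: 9.4
ee_pos: [512.8, -215.2, 195.1]
eef_rot: [3.126, -0.061, 2.331]
wrist_force: [-0.3, 0.6, -0.0]
grip_width: 45.2
time_s: 9.9
ee_pos: [494.2, -226.7, 182.6]
eef_rot: [-3.139, -0.012, 2.503]
wrist_force: [0.8, -0.7, 0.3]
grip_width: 45.3
[ 494.21101291 -226.78167704  182.63386337]
[323.41360858 232.60389733] [[566.32032518 108.77012134]]
163 112
```

View pics/w3.png

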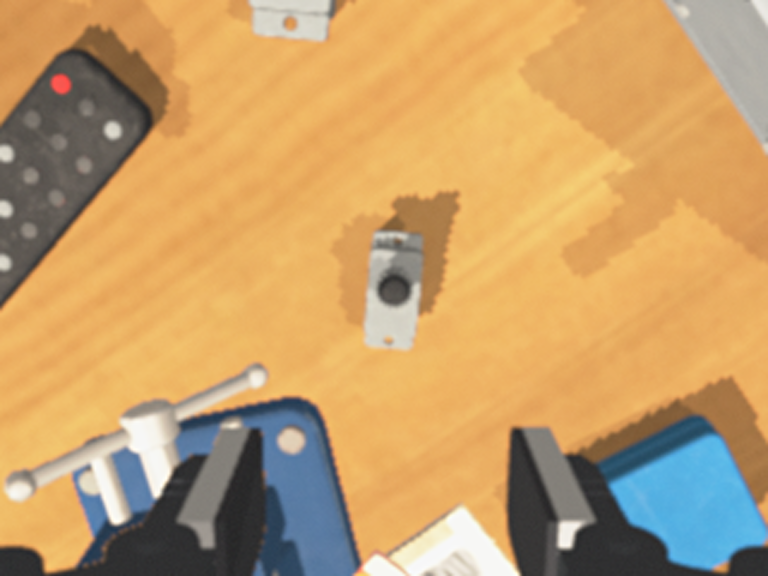

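```bash
python3 - <<'E'
from h import *
f=cams.grab_frame("wrist")
t=lambda a: np.array(a)/2.4+[163,112]-0.3
for z in (10,14,18):
  e=unproj(f,t([[397,241],[389,342],[398,232],[388.5,349]]),[z]*4)
  d=e[0]-e[1]; print(z,e[2:].mean(0),e[:2].mean(0),np.linalg.norm(d),np.linalg.norm(e[2]-e[3]),'long axis',np.degrees(np.arctan2(d[1],d[0])))
print(unproj(f,t([[394,289]]),[35]))
s=arm.sense();print(s['ee_pos'],s['eef_rot'],np.degrees(s['eef_rot'][2]))
E
```

```text
10 [ 501.10808997 -229.44775512   10.        ] [ 501.28740023 -229.69069706   10.        ] 40.814623926771695 47.260658219732576 long axis 139.0535453820339
14 [ 500.34135097 -228.91166216   14.        ] [ 500.51839669 -229.15153595   14.        ] 40.299169502378774 46.663795795548864 long axis 139.05354538203386
18 [ 499.57461197 -228.37556921   18.        ] [ 499.74939315 -228.61237484   18.        ] 39.78371507798588 46.066933371365025 long axis 139.0535453820339
[[ 495.71879102 -225.27701747   35.        ]]
[ 494.15983087 -226.76788758  182.6179658 ] [-3.13922838 -0.01188281  2.50347929] 143.43879718369456
```

```bash
python3 - <<'E'
from h import *
rows([((499.3,-228.3,45),(180,0,139.2)),((499.3,-228.3,4),(180,0,139.2))],[4,3])
E
```

```text
[[-0.17, 0.05, 3.44, -0.04, -0.17, 1.06], [-0.16, 0.05, 3.44, -0.04, -0.17, 1.06], [-0.14, 0.05, 3.44, -0.04, -0.17, 1.06], [-0.13, 0.06, 3.44, -0.04, -0.17, 1.06]]
[[0.0, -0.0, 1.37, 0.0, 0.0, 0.0], [0.0, -0.0, 1.37, 0.0, 0.0, 0.0], [0.0, -0.0, 1.37, 0.0, 0.0, 0.0]]
```

```bash
python3 -m pendant '[[[-0.17,0.05,3.44,-0.04,-0.17,1.06],[-0.16,0.05,3.44,-0.04,-0.17,1.06],[-0.14,0.05,3.44,-0.04,-0.17,1.06],[-0.13,0.06,3.44,-0.04,-0.17,1.06],[0,0,0,0,0,0],[0,0,0,0,0,0],[0,0,0,0,0,0]]]' 4.5
python3 -c "
from h import *
rows([((499.3,-228.3,4),(180,0,139.2))],[3])"
```

```text
time_s: 10.7
ee_pos: [500.2, -229.0, 46.8]
eef_rot: [3.141, 0.003, 2.43]
wrist_force: [0.6, -0.6, 0.3]
grip_width: 45.0
[[0.04, -0.0, 1.43, 0.01, 0.06, 0.01], [0.04, -0.0, 1.43, 0.01, 0.06, 0.01], [0.04, -0.0, 1.43, 0.01, 0.06, 0.01]]
```

```bash
python3 -m pendant '[[[0.04,0,1.43,0,0,0],[0.04,0,1.43,0,0,0],[0.04,0,1.43,0,0,0],[0,0,0,0,0,0],[0,0,0,0,0,0]]]'
python3 -m pendant '[[[0,0,0,0,0,0],[0,0,0,0,0,0],[0,0,0,0,0,0],[0,0,0,0,0,0],[0,0,0,0,0,0],[0,0,0,0,0,0]]]' 1.0 30
python3 -c "
from h import *
s=arm.sense();p=s['ee_pos'];print(s)
print(sw(np.array([[-22,0,28.]])))
q=p+[0,0,150]
rows([(q,np.degrees(s['eef_rot'])),((530.4,-9.8,q[2]),(180,0,165))],[4,6])"
```

```text
time_s: 11.2
ee_pos: [496.6, -227.6, 0.9]
eef_rot: [-3.14, -0.002, 2.43]
wrist_force: [0.2, -1.3, -0.2]
grip_width: 44.6
time_s: 11.8
ee_pos: [497.8, -228.1, 2.3]
eef_rot: [-3.141, 0.001, 2.43]
wrist_force: [0.2, 1.9, 4.3]
grip_width: 19.5
{'time_s': 11.8, 'joint_positions': array([ 0.8186621 ,  0.62024479, -0.58062199,  1.77193427,  0.42860676,
        0.87768407,  0.90341985]), 'dq': array([ 8.19234532e-04,  1.28605989e-03,  4.09332765e-06,  1.10758504e-03,
        2.29832666e-04,  1.51350311e-05, -2.80626817e-03]), 'joint_torque': array([ 3.89964483e-02, -3.94343626e+01, -6.80373073e+00, -1.55026388e+01,
        3.78725503e-02,  1.03536044e-02,  4.81534553e-04]), 'ee_pos': array([ 497.83164683, -228.06829538,    2.34642064]), 'eef_rot': array([-3.14092657e+00,  8.17906177e-04,  2.42980552e+00]), 'wrist_force': array([0.19991869, 1.8893049 , 4.33744836]), 'torque': array([ 0.03316098, -0.01988198,  0.01828359]), 'grip_width': 19.500434884413504}
[[530.41733471  -9.87317059  28.        ]]
[[-0.0, -0.0, -3.75, -0.0, 0.0, 0.0], [-0.0, -0.0, -3.75, -0.0, 0.0, 0.0], [-0.0, -0.0, -3.75, -0.0, 0.0, 0.0], [-0.0, -0.0, -3.75, -0.0, 0.0, 0.0]]
[[1.97, 3.11, -0.0, -0.01, 0.01, -4.3], [1.73, 3.25, -0.0, -0.01, 0.01, -4.3], [1.48, 3.37, -0.0, -0.01, 0.01, -4.3], [1.22, 3.47, -0.0, -0.01, 0.01, -4.3], [0.96, 3.55, -0.0, -0.01, 0.01, -4.3], [0.69, 3.61, -0.0, -0.01, 0.01, -4.3]]
```

```bash
python3 -m pendant '[[[0,0,-1.5,0,0,0],[0,0,-3,0,0,0],[0,0,-5,0,0,0],[0,0,-5,0,0,0],[0,0,-1.5,0,0,0]]]'
python3 -m pendant '[[[1.97,3.11,0,0,0,-4.3],[1.73,3.25,0,0,0,-4.3],[1.48,3.37,0,0,0,-4.3],[1.22,3.47,0,0,0,-4.3],[0.96,3.55,0,0,0,-4.3],[0.69,3.61,0,0,0,-4.3],[0,0,0,0,0,0],[0,0,0,0,0,0]]]'
python3 - <<'E'
from h import *
s=arm.sense();print(s['ee_pos'],s['eef_rot'],s['grip_width'],s['wrist_force'])
f=cams.grab_frame("wrist"); print(proj(f,sw(np.array([[-22,0,28.],[-22,33,28],[11,0,28],[-55,0,28],[-90,75,66],[-90,-75,66],[90,75,66],[90,-75,66]]))).round(1).tolist())
cv2.imwrite('pics/w4.png',f['img'][:,:,::-1])
rows([((532.3,-9.8,34),(180,0,165))],[6])
E
```

```text
time_s: 12.3
ee_pos: [500.6, -228.2, 168.3]
eef_rot: [3.14, 0.009, 2.43]
wrist_force: [1.1, 0.3, -0.2]
grip_width: 19.2
time_s: 13.1
ee_pos: [529.5, -8.4, 162.0]
eef_rot: [-3.14, -0.001, 2.883]
wrist_force: [0.8, 0.4, -0.5]
grip_width: 19.7
[529.45115569  -8.44546904 162.01729816] [-3.14028875e+00 -1.12637929e-03  2.88275845e+00] 19.650702996229274 [ 0.7562835   0.37790074 -0.54788805]
[[323.3, 235.5], [361.7, 224.0], [334.7, 271.3], [311.1, 197.5], [402.0, 120.4], [190.1, 188.7], [455.9, 351.6], [276.5, 398.6]]
[[-0.05, 0.03, 2.13, -0.02, -0.01, -0.0], [-0.05, 0.02, 2.13, -0.02, -0.01, -0.0], [-0.04, 0.02, 2.13, -0.02, -0.01, -0.0], [-0.04, 0.02, 2.13, -0.02, -0.01, -0.0], [-0.04, 0.02, 2.13, -0.02, -0.01, -0.0], [-0.04, 0.02, 2.13, -0.02, -0.01, -0.0]]
```

View pics/w4.png

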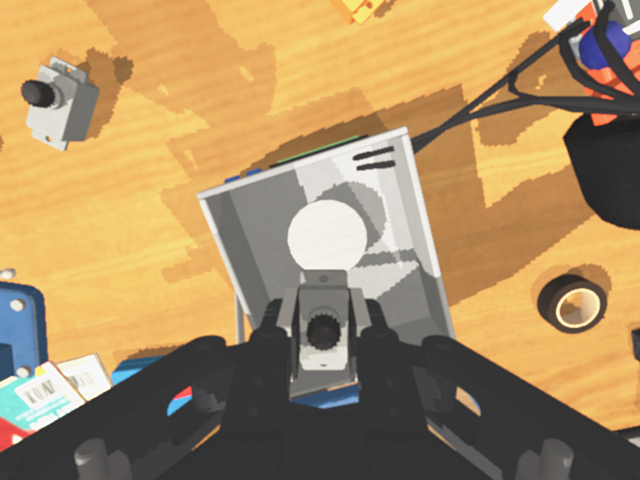

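```bash
python3 - <<'E'
from h import *
f=cams.grab_frame("wrist"); print(arm.sense()['ee_pos'])
m=cv2.inRange(f['img'],(225,225,220),(255,255,255)); m[:190]=0;m[285:]=0;m[:,:280]=0;m[:,:]=cv2.morphologyEx(m,cv2.MORPH_OPEN,np.ones((5,5)))
n,l,st,c=cv2.connectedComponentsWithStats(m); print(st[1:].tolist(),c[1:])
print(unproj(f,[[328,239]],[28]))
# servo ends in the gripper: ear far edge; bottom z ~ tcp z - 2, ears ~ +14
z=arm.sense()['ee_pos'][2]-2
e=unproj(f,[[324,270]],[z+15]); k=unproj(f,[[323,332]],[z+35]); r=R.from_euler('xyz',arm.sense()['eef_rot']); print('tool-frame ear edge, knob',r.inv().apply(e-arm.sense()['ee_pos']),r.inv().apply(k-arm.sense()['ee_pos']))
E
```

```text
[529.55485878 -11.22349451 161.55949989]
[[419, 190, 23, 84, 470], [291, 200, 77, 70, 4416], [384, 222, 14, 28, 242]] [[429.82340426 231.15957447]
 [329.18115942 235.77853261]
 [390.95454545 236.40082645]]
[[534.2663541   -8.81433352  28.        ]]
tool-frame ear edge, knob [[ 21.76053555   0.35196675 -12.97303505]] [[ 5.44756987e+00 -2.11074476e-02 -3.29930964e+01]]
```

```bash
python3 -m pendant '[[[-0.2,0.07,3,0,0,0],[-0.15,0.07,3,0,0,0],[0,0,3,0,0,0],[0,0,2.5,0,0,0],[0,0,1,0,0,0],[0,0,0,0,0,0],[0,0,0,0,0,0]]]'
python3 -m pendant '[[[0,0,0,0,0,0]]]'
python3 -m pendant '[[[0,0,0.3,0,0,0],[0,0,0,0,0,0],[0,0,0,0,0,0]]]'
python3 -m pendant '[[[0,0,0,0,0,0]]]'
```

```text
time_s: 13.9
ee_pos: [534.3, -9.7, 37.6]
eef_rot: [-3.141, 0.001, 2.879]
wrist_force: [0.4, 0.4, 0.5]
grip_width: 19.3
time_s: 14.0
ee_pos: [534.9, -9.2, 38.2]
eef_rot: [-3.142, 0.002, 2.879]
wrist_force: [0.3, 0.2, -1.2]
grip_width: 19.5
time_s: 14.3
ee_pos: [533.6, -9.1, 33.8]
eef_rot: [-3.141, -0.001, 2.88]
wrist_force: [-1.0, 0.1, -0.8]
grip_width: 19.4
time_s: 14.4
ee_pos: [533.5, -9.1, 33.7]
eef_rot: [-3.141, -0.001, 2.88]
wrist_force: [-0.1, 0.6, -0.4]
grip_width: 19.4
```

```bash
python3 -m pendant '[[[0,0,0.2,0,0,0],[0,0,0,0,0,0]]]'
python3 -m pendant '[[[0,0,0.15,0,0,0],[0,0,0,0,0,0]]]'
python3 -m pendant '[[[0,0,0,0,0,0]]]'
```

```text
time_s: 14.6
ee_pos: [533.1, -9.2, 31.3]
eef_rot: [-3.141, -0.002, 2.88]
wrist_force: [0.2, 0.4, -0.7]
grip_width: 19.4
time_s: 14.8
ee_pos: [533.5, -9.0, 30.4]
eef_rot: [-3.141, -0.001, 2.88]
wrist_force: [-0.9, -0.3, 3.3]
grip_width: 19.4
time_s: 14.9
ee_pos: [533.5, -9.0, 30.4]
eef_rot: [-3.141, -0.001, 2.88]
wrist_force: [-1.2, -1.3, 2.9]
grip_width: 19.6
```

```bash
python3 -m pendant '[[[0,0,0,0,0,0],[0,0,0,0,0,0],[0,0,0,0,0,0],[0,0,0,0,0,0],[0,0,0,0,0,0]]]' 4.0
python3 -m pendant '[[[0,0,-1,0,0,0],[0,0,-2,0,0,0],[0,0,-4,0,0,0],[0,0,-4,0,0,0],[0,0,-3,0,0,0],[0,0,0,0,0,0],[0,0,0,0,0,0]]]'
python3 - <<'E'
from h import *
f=cams.grab_frame("wrist");np.save('w5.npy',f['img']);zoom(f,170,470,100,320,2.6,'w5');print(proj(f,[[533.5,-9,28]]))
import pickle;pickle.dump(f,open('w5.pkl','wb'))
E
```

```text
time_s: 15.4
ee_pos: [533.4, -9.1, 30.0]
eef_rot: [-3.141, -0.001, 2.88]
wrist_force: [-0.5, 0.6, -0.4]
grip_width: 40.1
time_s: 16.1
ee_pos: [534.0, -8.9, 171.1]
eef_rot: [-3.141, 0.001, 2.88]
wrist_force: [-0.2, 0.7, -0.5]
grip_width: 40.3
[[324.3280027  230.51595848]]
```

View pics/w5.png

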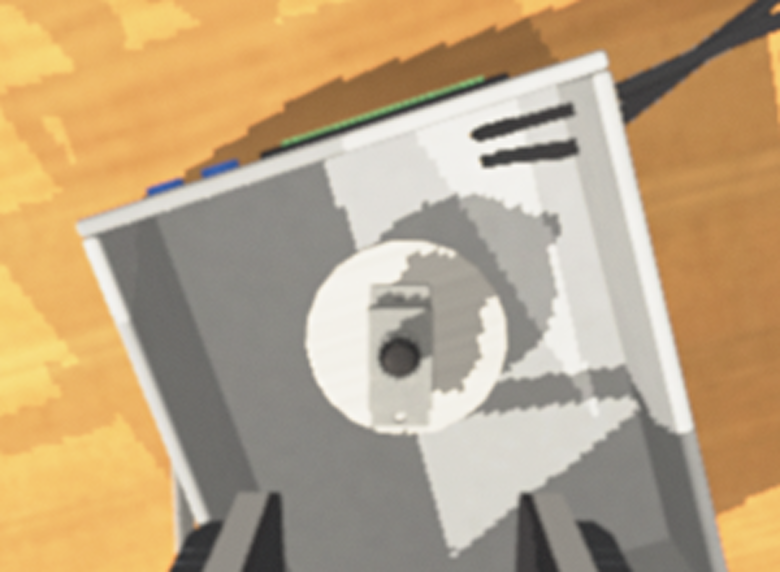

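```bash
python3 - <<'E'
from h import *
import pickle;f=pickle.load(open('w5.pkl','rb'))
t=lambda a: np.array(a)/2.6+[170,100]-.3
p=unproj(f,t([[406.5,337]]),[28]); k=unproj(f,t([[400,357]]),[63])
s=unproj(f,t([[400.5,284],[401,429]]),[44,44]); print(p,s,s.mean(0),np.linalg.norm(s[0]-s[1]),'knob',k,'off',s.mean(0)-p)
d=(s[0]-s[1])/np.linalg.norm(s[0]-s[1]); print('from knob',k-4*d-p, k+4*d-p,d)
E
```

```text
[[532.86556297  -7.31443898  28.        ]] [[512.73942485  -3.92916009  44.        ]
 [557.7969066  -15.88443938  44.        ]] [535.26816573  -9.90679974  44.        ] 46.616578216728065 knob [[530.09681542  -8.73986792  63.        ]] off [[ 2.40260276 -2.59236075 16.        ]]
from knob [[ 1.09747203 -2.45126822 35.        ]] [[-6.63496712 -0.39958965 35.        ]] [-0.96655489  0.25645982  0.        ]
```

The servo stands on the pan, offset about 3 mm from its centre (pan at (406,337) in the crop, ears centred at (401,357)), and upright. Next is breaking the knee.

```bash
python3 - <<'E'
from h import *
e=(R.from_euler('x',15,degrees=True)*R.from_euler('xyz',(180,0,92.3),degrees=True)).as_euler('xyz',degrees=True)
k=sw(np.array([[38,-122,97.]]))[0]; tz=np.array([0,np.sin(.262),-np.cos(.262)]); print(k)
w=(k-tz*140); w[0]-=55
rows([(w,e),(k-tz*100,e)],[11,3])
E
```

```text
[ 595.21218605 -129.39566739   97.        ]
[[-0.43, -1.36, -0.57, -0.92, 1.14, 6.57], [-0.57, -1.29, -0.6, -0.92, 1.14, 6.57], [-0.7, -1.21, -0.63, -0.92, 1.14, 6.57], [-0.82, -1.11, -0.66, -0.92, 1.14, 6.57], [-0.93, -1.0, -0.7, -0.92, 1.14, 6.57], [-1.02, -0.88, -0.73, -0.92, 1.14, 6.57], [-1.1, -0.74, -0.77, -0.92, 1.14, 6.57], [-1.16, -0.6, -0.8, -0.92, 1.14, 6.57], [-1.21, -0.45, -0.83, -0.92, 1.14, 6.57], [-1.23, -0.3, -0.86, -0.92, 1.14, 6.57], [-1.24, -0.14, -0.89, -0.92, 1.14, 6.57]]
[[-0.07, 1.83, 1.33, 0.0, 0.0, 0.0], [-0.07, 1.83, 1.33, 0.0, 0.0, 0.0], [-0.07, 1.83, 1.33, 0.0, 0.0, 0.0]]
```

```bash
python3 -m pendant '[[[-0.43,-1.36,-0.57,-0.92,1.14,6.57],[-0.57,-1.29,-0.6,-0.92,1.14,6.57],[-0.7,-1.21,-0.63,-0.92,1.14,6.57],[-0.82,-1.11,-0.66,-0.92,1.14,6.57],[-0.93,-1,-0.7,-0.92,1.14,6.57],[-1.02,-0.88,-0.73,-0.92,1.14,6.57],[-1.1,-0.74,-0.77,-0.92,1.14,6.57],[-1.16,-0.6,-0.8,-0.92,1.14,6.57]]]' 3.6
python3 -m pendant '[[[-1.21,-0.45,-0.83,-0.92,1.14,6.57],[-1.23,-0.3,-0.86,-0.92,1.14,6.57],[-1.24,-0.14,-0.89,-0.92,1.14,6.57],[-0.07,1.83,1.33,0,0,0],[-0.07,1.83,1.33,0,0,0],[-0.07,1.83,1.33,0,0,0],[0,0,0,0,0,0],[0,0,0,0,0,0]]]'
python3 - <<'E'
from h import *
e=(R.from_euler('x',15,degrees=True)*R.from_euler('xyz',(180,0,92.3),degrees=True)).as_euler('xyz',degrees=True)
k=sw(np.array([[38,-122,97.]]))[0]; tz=np.array([0,np.sin(.262),-np.cos(.262)])
f=cams.grab_frame("wrist"); p=proj(f,sw(np.array([[38,-92,97.],[38,-138,97]])));print(p)
i=f['img'].astype(int); m=((i[...,0]>150)&(i[...,1]<60)&(i[...,2]<60)).astype(np.uint8);n,l,st,c=cv2.connectedComponentsWithStats(m);print([ (a.tolist()) for a in st[1:] if a[4]>100])
rows([(k+tz*15,e)],[4])
E
```

```text
time_s: 16.95
ee_pos: [537.5, -123.4, 213.7]
eef_rot: [3.103, -0.196, 1.958]
wrist_force: [0.0, -0.6, -0.1]
grip_width: 36.0
time_s: 17.75
ee_pos: [594.3, -154.6, 192.1]
eef_rot: [3.135, -0.264, 1.612]
wrist_force: [-0.9, 0.0, -0.5]
grip_width: 36.2
[[324.67193074 204.79836866]
 [324.7712175  267.95374283]]
[]
[[-0.0, 0.02, 2.86, -0.03, -0.01, -0.01], [-0.0, 0.02, 2.86, -0.03, -0.01, -0.01], [-0.0, 0.02, 2.86, -0.03, -0.01, -0.01], [0.0, 0.02, 2.86, -0.03, -0.01, -0.01]]
```

```bash
python3 - <<'E'
from h import *
f=cams.grab_frame("wrist"); i=f['img'].astype(int); m=((i[...,0]>110)&(i[...,0]>2.5*i[...,1])&(i[...,0]>2.5*i[...,2])).astype(np.uint8)
n,l,st,c=cv2.connectedComponentsWithStats(m)
print([(s.tolist(),k.round(1).tolist()) for s,k in zip(st[1:],c[1:]) if s[4]>60])
E
```

```text
[([316, 201, 17, 62, 715], [323.1, 230.8])]
```

```bash
python3 -m pendant '[[[0,0,2.86,0,0,0],[0,0,2.86,0,0,0],[0,0,2.86,0,0,0],[0,0,2.86,0,0,0],[0,0,0,0,0,0],[0,0,0,0,0,0]]]' 3.6
python3 -m pendant '[[[0,0,0,0,0,0],[0,0,0,0,0,0],[0,0,0,0,0,0],[0,0,0,0,0,0]]]' 1.0 25
```

```text
time_s: 18.45
ee_pos: [595.4, -126.1, 84.2]
eef_rot: [3.131, -0.262, 1.612]
wrist_force: [0.4, 0.5, 0.8]
grip_width: 36.3
time_s: 18.85
ee_pos: [595.0, -126.8, 85.7]
eef_rot: [3.131, -0.26, 1.612]
wrist_force: [-4.5, -1.4, 5.9]
grip_width: 13.0
```

```bash
python3 -m pendant '[[[0.13,-0.66,-0.48,0,0,0],[0.11,-0.7,-0.43,0,0,0],[0,0,0,0,0,0]]]'
python3 -m pendant '[[[0.09,-0.75,-0.35,0,0,0],[0.08,-0.78,-0.28,0,0,0],[0,0,0,0,0,0],[0,0,0,0,0,0]]]'
```

```text
time_s: 19.15
ee_pos: [583.0, -127.2, 94.7]
eef_rot: [3.126, -0.26, 1.612]
wrist_force: [2.4, -1.9, 1.9]
grip_width: 13.0
time_s: 19.55
ee_pos: [569.4, -127.8, 101.9]
eef_rot: [3.124, -0.26, 1.612]
wrist_force: [3.7, -2.6, 7.1]
grip_width: 13.0
```

```bash
python3 -m pendant '[[[0,0,0,0,0,0],[0,0,0,0,0,0],[0,0,-3,0,0,0],[0,0,-5,0,0,0],[0,0,-5,0,0,0],[0,0,-5,0,0,0],[0,0,-4,0,0,0]]]' 3.6
python3 - <<'E'
from h import *
f=cams.grab_frame("side")
i=f['img'].astype(int); m=(i[...,0]>150)&(i[...,1]<60)&(i[...,2]<60);m[:,:335]=0;m[:,395:]=0;m[:222]=0;m[255:]=0;y,x=np.where(m);print(len(x),x.mean(),y.mean())
for x in [(8,109),(12,109),(16,108)]: print(x,proj(f,sw(np.array([[x[0],-115,x[1]]]))))
w=arm.sense()['ee_pos'];print(w)
rows([((590,-130,345),(180,0,92.3)),((590,-12,345),(180,0,92.3))],[3,3])
E
```

```text
time_s: 20.25
ee_pos: [565.7, -183.8, 313.6]
eef_rot: [3.132, -0.262, 1.612]
wrist_force: [1.6, -0.3, -0.1]
grip_width: 35.8
79 354.8481012658228 236.13924050632912
(8, 109) [[351.39390634 236.96755464]]
(12, 109) [[353.47992331 236.80195497]]
(16, 108) [[355.52632622 237.12399915]]
[ 568.22673663 -186.38352718  319.77904771]
[[2.0, 0.81, -0.33, 0.39, -4.91, -0.04], [1.97, 0.81, -0.5, 0.39, -4.91, -0.04], [1.91, 0.8, -0.67, 0.39, -4.91, -0.04]]
[[3.93, 0.16, 0.0, 0.0, 0.0, 0.0], [3.93, 0.16, 0.0, 0.0, 0.0, 0.0], [3.93, 0.16, 0.0, 0.0, 0.0, 0.0]]
```

```bash
python3 -m pendant '[[[2,0.81,-0.33,0.4,-4.9,0],[1.97,0.81,-0.5,0.4,-4.9,0],[1.9,0.8,-0.67,0.4,-4.9,0],[3.93,0.36,0,0,0,0],[3.93,0.36,0,0,0,0],[3.93,0.2,0,0,0,0],[0,0,0,0,0,0],[0,0,0,0,0,0]]]'
python3 - <<'E'
from h import *
s=arm.sense();print(s['ee_pos'],s['eef_rot'])
f=cams.grab_frame("wrist"); print(proj(f,[[597,-12,288],[597,24,288],[597,-48,288]])); zoom(f,170,470,120,345,2.6,'w6')
rows([((596.5,-11.5,274),(180,0,92.3))],[3])
E
```

```text
time_s: 21.1
ee_pos: [591.6, -7.5, 336.1]
eef_rot: [-3.128, -0.005, 1.616]
wrist_force: [-0.3, -0.4, 0.2]
grip_width: 36.1
[591.62398194  -7.51703667 336.08506836] [-3.12781871 -0.00536126  1.61634876]
[[333.08734226 276.57992755]
 [336.3751759  216.63215104]
 [330.09650272 331.11254685]]
[[-0.08, 0.18, 2.07, -0.26, -0.08, 0.04], [-0.07, 0.17, 2.07, -0.26, -0.08, 0.04], [-0.07, 0.16, 2.07, -0.26, -0.08, 0.04]]
```

View pics/w6.png

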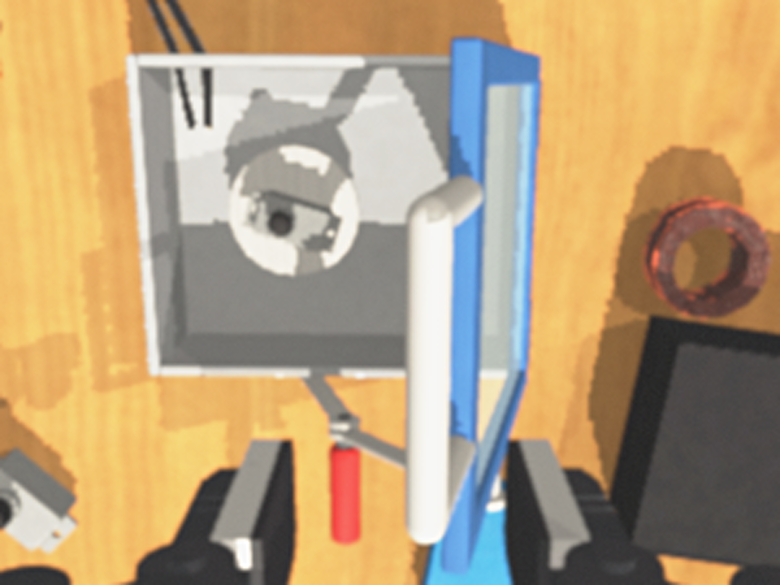

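The cover stands up with its bar at column 429 in the crop (full image 335, predicted 333), the stay is broken forward and the servo is upright on the pan. I'll grip the bar.

```bash
python3 -m pendant '[[[0,0.25,2.07,0,0,0],[0,0.2,2.07,0,0,0],[0,0.1,2.07,0,0,0],[0,0,0,0,0,0],[0,0,0,0,0,0]]]'
python3 -m pendant '[[[0,0,0,0,0,0],[0,0,0,0,0,0],[0,0,0,0,0,0],[0,0,0,0,0,0]]]' 0.6 25
python3 - <<'E'
from h import *
p=arm.sense()['ee_pos']; print(p)
a=np.linspace(1.365,0,21); x=-222*np.cos(a); z=222*np.sin(a)
print(np.c_[np.diff(x)/10,-np.diff(z)/10].round(2).tolist())
E
```

```text
time_s: 21.65
ee_pos: [597.2, -10.5, 274.8]
eef_rot: [-3.13, -0.005, 1.61]
wrist_force: [0.3, 0.0, 1.5]
grip_width: 36.4
time_s: 22.05
ee_pos: [598.0, -9.0, 276.6]
eef_rot: [-3.134, -0.005, 1.612]
wrist_force: [-1.8, -0.1, 5.0]
grip_width: 8.9
[598.03988412  -8.96804557 276.64299719]
[[-1.47, 0.36], [-1.44, 0.46], [-1.41, 0.56], [-1.37, 0.65], [-1.32, 0.74], [-1.27, 0.83], [-1.21, 0.92], [-1.14, 1.0], [-1.07, 1.07], [-1.0, 1.14], [-0.91, 1.21], [-0.83, 1.27], [-0.74, 1.32], [-0.65, 1.37], [-0.56, 1.41], [-0.46, 1.44], [-0.36, 1.47], [-0.26, 1.49], [-0.15, 1.51], [-0.05, 1.51]]
```

```bash
python3 -m pendant '[[[0,-1.47,0.36,0,0,0],[0,-1.44,0.46,0,0,0],[0,-1.41,0.56,0,0,0],[0,-1.37,0.65,0,0,0],[0,-1.32,0.74,0,0,0],[0,-1.27,0.83,0,0,0]]]'
python3 -m pendant '[[[0,-1.21,0.92,0,0,0],[0,-1.14,1,0,0,0],[0,-1.07,1.07,0,0,0],[0,-1,1.14,0,0,0],[0,-0.91,1.21,0,0,0],[0,-0.83,1.27,0,0,0],[0,0,0,0,0,0]]]'
```

```text
time_s: 22.65
ee_pos: [515.1, -12.4, 240.4]
eef_rot: [-3.135, -0.005, 1.612]
wrist_force: [3.7, -1.5, -1.4]
grip_width: 8.6
time_s: 23.35
ee_pos: [453.0, -14.9, 173.5]
eef_rot: [-3.134, -0.005, 1.612]
wrist_force: [4.5, -1.9, -4.8]
grip_width: 8.6
```

```bash
python3 -m pendant '[[[0,-0.74,1.32,0,0,0],[0,-0.65,1.37,0,0,0],[0,-0.56,1.41,0,0,0],[0,-0.46,1.44,0,0,0],[0,-0.36,1.47,0,0,0],[0,0,0,0,0,0]]]'; python3 -c "
from h import *
p=arm.sense()['ee_pos'];print(np.arccos(1-(p[0]-424)/222), np.arcsin((p[2]-57)/222))"
```

```text
time_s: 23.95
ee_pos: [427.4, -15.9, 104.8]
eef_rot: [-3.139, -0.005, 1.612]
wrist_force: [6.1, -3.1, -2.4]
grip_width: 8.5
0.17558672314702636 0.21682000632658677
```

```bash
python3 -m pendant '[[[0,-0.26,1.49,0,0,0],[0,-0.15,1.5,0,0,0],[0,-0.05,1.2,0,0,0],[0,0,0.3,0,0,0],[0,0,0.3,0,0,0],[0,0,0,0,0,0],[0,0,0,0,0,0]]]'; python3 -m pendant '[[[0,0,0.2,0,0,0],[0,0,0,0,0,0]]]'
```

```text
time_s: 24.65
ee_pos: [423.9, -15.8, 61.9]
eef_rot: [-3.141, -0.002, 1.612]
wrist_force: [-3.5, -2.5, 31.2]
grip_width: 8.6
time_s: 24.85
ee_pos: [423.9, -15.7, 60.5]
eef_rot: [-3.141, -0.001, 1.612]
wrist_force: [-5.6, -2.8, 35.2]
grip_width: 8.5
```

```bash
python3 -m pendant '[[[0,0,-0.3,0,0,0],[0,0,0,0,0,0],[0,0,0,0,0,0],[0,0,0,0,0,0]]]' 3.0
python3 -m pendant '[[[0,0,-2,0,0,0],[0,0,-4,0,0,0],[0,0,-5,0,0,0],[0,-3,-4,0,0,0],[0,-3,-3,0,0,0],[0,0,0,0,0,0],[0,0,0,0,0,0]]]'
python3 - <<'E'
from h import *
f=cams.grab_frame("wrist"); g=cams.grab_frame("side")
a=cv2.resize(f['img'],(400,300));b=cv2.resize(g['img'][180:300,250:410],(400,300))
cv2.imwrite('pics/fin.png',np.hstack([a,b])[:,:,::-1])
t=cams.grab_frame("top");print(arm.sense()['wrist_force'])
i=g['img'].astype(int); m=(i[...,0]>150)&(i[...,1]<60)&(i[...,2]<60);m[:,:280]=0;m[:,310:]=0;m[:240]=0;m[285:]=0;y,x=np.where(m);print(len(x),x.mean(),y.mean())
E
```

```text
time_s: 25.25
ee_pos: [418.0, -14.8, 57.3]
eef_rot: [-3.13, -0.006, 1.612]
wrist_force: [-0.4, -0.5, -0.4]
grip_width: 30.3
time_s: 25.95
ee_pos: [360.7, -18.6, 238.5]
eef_rot: [-3.133, -0.004, 1.612]
wrist_force: [-0.1, -0.7, 0.0]
grip_width: 30.2
[ 0.05423066  0.34491358 -0.26596133]
83 295.12048192771084 266.3614457831325
```

View pics/fin.png

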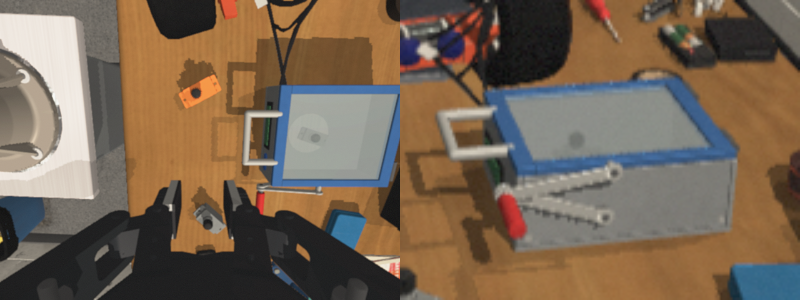

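The cover looks shut, the stay folded and the servo upright under the glass. I'll compare with the starting picture for "fully shut" and then hand in.

```bash
python3 - <<'E'
from h import *
a=cv2.imread('pics/side0.png')[:,:,::-1]; b=cams.grab_frame("side")['img']
for n,i in(('start',a),('now',b)):
    i=i.astype(int);m=(i[...,0]>150)&(i[...,1]<60)&(i[...,2]<60);m[:,:280]=0;m[:,310:]=0;m[:240]=0;m[285:]=0;y,x=np.where(m)
    w=(i.min(2)>150);w[:,:258]=0;w[:,290:]=0;w[:215]=0;w[255:]=0;yy,xx=np.where(w)
    print(n,len(x),x.mean(),y.mean(),'bar',len(xx),xx.mean(),yy.mean())
order.finish_job()
E
```

```text
start 84 295.1190476190476 266.2738095238095 bar 116 276.91379310344826 232.6206896551724
now 82 295.1219512195122 266.4268292682927 bar 117 276.7435897435897 232.47863247863248
the job is handed in; nothing more can be done
```

The servo is standing on the pan under the fully shut cover, and the job is handed in. It took about 26 s of the 72 s allowed. The hand-in gives no verdict, so what follows rests on my own measurements.

- **Lifting and locking:** I raised the cover by its bar and pushed the knob rearward and down. I took the knee as locked from two signs: the knob's measured position (about 50° against about 58° for straight) and the push force rising to 14 N. My first close on the knob caught only its upper half, but that was enough to push it.
- **Placing the servo:** I gripped the smaller grey servo across its width and released it on the pan. From close by it measured about 3 mm off the pan's centre, upright and with nothing overhanging.
- **Lowering:** I broke the knee and lowered the gripped cover at about 0.7 rad/s. It bottomed with about 35 N at the wrist before I let go.
- **Final checks:** The knob and bar were within 0.2 pixels of where they were in the starting side picture, so the cover is shut and the stay folded. The servo was visible upright under the glass, and the wrist force was near zero with the arm clear.
- **Neighbours:** I did not measure whether the case, tape or remote had moved. Nothing I commanded went near them, and the wrist forces gave no sign of contact with them.
- **Disagreement:** The top and wrist cameras differed by 2 to 4 mm on the scale's position, so I used a value between them.

I viewed 13 pictures, three over the budget of 10.

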